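# Change the air line over from the sander to the blow-off pad

## Task

Change the compressed air over from the sander to the blow-off pad: first turn the red valve lever fully shut, then draw the sprung bleed slide out until its pointers stand in the green band, hold it there for about a second and ease it back in without letting it snap. Next lay the wooden whale with the white paper top, paper up, inside the yellow outline on the steel pad (lengthwise, either way round, set down and not dropped), and last turn the blue valve lever fully open. Leave everything else on the bench where it is.

Things in the scene. Friction and masses are not known exactly. Their poses are not given: they have to be found in the camera images.
- red_lever (a joint): Lever of the sander's ball valve: red plastic grip on a steel stem. 0 = shut stop (lever square across the pipe), 1.571 = open stop (lever in line over the pipe); starts more or less open. Turns about a vertical axis, counter-clockwise from above as the value grows, and stays where it is left (about 3 N at the grip).
- red_pivot (a point): Point on the vertical turning axis of the red lever, 75 mm above the bench, at mid-height of the lever; its axes are those of the fixed valve. The pipe (22 mm thick, brass body 42 mm, tops 41 and 51 mm above the bench) runs 65 mm either way along y. The shut lever points to -x, the open one to -y. The two valves may have changed places.
- red_grip (a point): Point to grip on the red lever, 78 mm from the turning axis, mid-height and mid-width. The lever's x axis points from here back to the turning axis. The red grip is 16 mm wide, 18 mm high, from 40 to 106 mm from the axis; its underside is 66 mm above the bench.
- blue_lever (a joint): Lever of the blow-off pad's ball valve, blue plastic grip: same as the red one, 0 = shut, 1.571 = open; starts more or less shut.
- blue_pivot (a point): Same for the blue lever as red_pivot for the red one.
- blue_grip (a point): Same for the blue lever as red_grip for the red one.
- bleed_slide (a joint): How far the sprung bleed slide is drawn out of its blue gauge housing, m: 0 = home, stop at 0.065. The green band reaches from 0.029 to 0.043 (a red patch follows from 0.051). A spring pulls it home: about 1 N at home, 8 N in the band.
- gauge_tab (a point): Centre of the upright black tab of the bleed slide, 45 mm above the bench. The tab is 12 mm thick (x), 34 mm wide (y), from 12 to 60 mm above the bench, with an orange pointer at each side over a white scale strip. It is drawn out along its -x; a 10 mm rod joins it, 26 mm above the bench, to the housing (44 mm wide, 48 mm high), whose nearest part lies 47 mm from the tab's face when home.
- gauge_zero (a point): Fixed point where gauge_tab stands when the slide is home; axes of the gauge (the slide moves along -x).
- whale: Loose whale-shaped cut-out of light wood, 30 mm thick, with a white paper pattern on top. Origin at the middle of its underside, z up. 116 mm long along x (round head to -x, tail fins to +x), 48 mm wide along y with flat parallel sides from x = -35 to +27 mm. 60 to 130 g.
- pad_center (a point): Centre of the top of the fixed steel blow-off pad (170 mm along y, 110 mm along x, 12 mm high), which is 12 mm above the bench. A yellow outline of 150 mm along y by 90 mm along x is painted round it; the whale's length goes along y. An orange air nozzle on a purple jointed pipe (67 mm high) stands at the +y end, its tip 70 mm from the centre and 52 to 62 mm above the bench.
- cloud: Bystander: bare wooden cloud, about 100 x 55 x 30 mm, lying on the bench.
- duck: Bystander: bare wooden duck, about 90 x 55 x 30 mm, lying on the bench.
- glue: Bystander: white bottle with orange cap, 52 mm across, 120 mm high.
- brush: Bystander: bench brush lying on the bench.
- driver: Bystander: screwdriver lying on the bench.
- clamp_knob: Bystander: dark steel knob, 36 mm across, 30 mm high.
- pins: Bystander: red cup, 70 mm across, 75 mm high.
Mind the look-alikes: they are no part of the job. Leave any turquoise look-alike of the part that bears blue_lever alone.

How it is judged:
By the outcome, as a careful person would: the job done as asked, in the order asked, and still so for the second after the job is handed in, with the robot touching nothing.
It also fails if it takes over 72 s, if anything falls off the work surface, if the arm or the gripper's body presses on something with over 40 N, if the wrist force passes 120 N, or if a joint passes its speed limit or range.

## Robot

A 7-joint arm with a two-finger parallel gripper is mounted at the origin on the work surface. World frame = base frame: x ahead of the robot, y to its left, z up, the work surface at z = 0. Lengths are in mm, angles in rad, forces in N, time in s.
With the tool pointing down it reaches from about 400 to 850 mm from the base axis. Payload 6.9 kg.
Tool frame: the origin (TCP) lies midway between the tips of the shut fingers; the grasp point (between the pads) lies manip.grip_point_offset behind it (manip.grip_point_offset is the distance from the TCP to the grasp point, in mm); z points along the fingers, y is the line along which they close (so a half turn about z gives the same grasp; the last joint's range is limited). The gripper opens to 85 mm and grips with 20 to 120 N. Pads are 22 mm wide; open, the fingers measure 114 mm over their backs; the gripper's body (76 mm by 85 mm) begins 54 mm behind the grasp point. The pads swing forward as they close: fully open they stand 13 mm farther back than shut.
Start: joints at [-1.192, 0.507, -0.238, 1.5, 0.126, 1.149, -0.155], TCP at [168.412, 601.871, 231.275] pointing down, gripper open.
Joint ranges: [-3.08, 3.08], [-0.24, 2.05], [-1.43, 1.35], [0, 2.5], [-1.52, 4.66], [0.17, 1.96], [-2.89, 2.89]. Speed limits (rad/s): [2.39, 2.39, 3.14, 3.14, 3.14, 3.14, 3.14].

## Interface

Orientations are given as a rotation vector (axis times angle).
In Python, from station import manip gives the robot as it stands.
- The arm moves only by the tool arm_command, never from a script. Its argument "deltas" is one flat list of numbers, 7 for each row, row after row: the shift along the world's x, y, z in mm, then the turn, a rotation vector about the world's x, y, z in rad, then the closure in counts, from 0 (fully open) to 255 (shut). A call has 1 to 20 rows; each row shifts and turns the commanded pose from where the row before left it; what a row does not reach is not made up. A row lasts 1/12 s, in which the tool goes at most 41.7 mm and 7.16 degrees, less where a joint would pass 70% of its speed; a pose out of reach is approached as far as the arm can. A call with a gripper value outside its range is refused whole. The fingers move at their own pace and stop on an object; the grip force is fixed at half the most. Time passes only in rows, so rows that do not move let the fingers close. It gives the time, the measured TCP pose, the force, the opening and the grip force at its end, in the units of the state.
- manip.observe(): the state, without advancing time (a new reading comes with each control period).
- manip.snapshot(name): name is "side" or "top"; returns the picture (384x512x3 uint8, red, green, blue); there is no depth.
- manip.calibration(name): a dict with "fx", "fy", "cx", "cy" (pixels), "R" (3x3) and "t" (3): a world point X has camera coordinates R X + t. Camera axes: x right, y down, z forward; pixel columns grow to the right and rows downward; lengths in mm; the calibration is good to about 2 mm. A picture is of the moment at which its call begins. calibration takes no time and is no camera call.
- manip.close_job(): hands the job in; it is judged then, once.
Trained networks look in the newest picture that a camera, given by its name, has taken for a name from the list of things; names that differ only in an ending like _2 or _b are one class to them, and where a whole thing is asked for, a point or a joint stands for the part that bears it (a point fixed in the world has none). Each returns a list of dicts, best first, with "conf" (0 to 1); they miss things now and then, are a little off and sometimes report something else, mostly with a low value. They report only what shows in the picture. A call takes as long as a camera call. They do not tell look-alikes from the thing itself.
- manip.look_for(camera, thing): "point" ([row, column] in pixels, amid what is visible of it).
- manip.spot_point(camera, thing): "point" ([row, column] in pixels: a listed point, or the origin of a listed thing).
The state is a dict: "time": time; "qpos": joint angles; "joint_vel": joint speeds; "effort": joint torques, N m; "tool_pos": TCP position; "orientation": TCP orientation; "contact_force": force on the tool from outside, world axes, zero at the start; "moment": the same for the moment, N m; "gripper_width": finger opening in mm; "gripper_force": force on a finger pad.
Only numpy, scipy, OpenCV 4.12 (cv2) and the standard library are available. Lean on these libraries where they do the work, as an engineer would, in place of code of your own. Each camera call takes 0.05 s, during which the arm holds its last target. There are 200 camera calls.

## Working session

There is one attempt and no reset: what is moved stays moved. The work goes in short steps, Python scripts to look and compute and a tool call to move; the robot and the scene stay as the last step left them, time stands still between calls to the robot, and variables do not carry over. Pictures are saved under pics/ and viewed, at most 10 in all, crops included, and the job is handed in when it is done.

Besides the shell and the picture viewer there is one more tool, called after "Call:" by a JSON object that holds its "name" and its "arguments", one argument or row to a line. arm_command: Moves the arm, as the interface text tells. Its arguments: {"type":"object","properties":{"deltas":{"type":"array","items":{"type":"number"}}},"required":["deltas"]}

```bash
mkdir -p pics; cat > h.py <<'E'
import numpy as np, cv2
from station import manip
def px2w(cam,rc,z):
    c=manip.calibration(cam);R=np.array(c["R"]);t=np.array(c["t"])
    d=R.T@np.array([(rc[1]-c["cx"])/c["fx"],(rc[0]-c["cy"])/c["fy"],1.]);o=-R.T@t
    return o+d*(z-o[2])/d[2]
def w2px(cam,X):
    c=manip.calibration(cam);p=np.array(c["R"])@np.array(X,float)+np.array(c["t"])
    return np.array([c["cy"]+c["fy"]*p[1]/p[2],c["cx"]+c["fx"]*p[0]/p[2]])
def tri(a,b):
    A=[];B=[]
    for cam,rc in (("side",a),("top",b)):
        p0=px2w(cam,rc,0);d=px2w(cam,rc,100)-p0;d/=np.linalg.norm(d);P=np.eye(3)-np.outer(d,d);A.append(P);B.append(P@p0)
    return np.linalg.lstsq(np.vstack(A),np.hstack(B),rcond=None)[0]
def snap(cam,name,crop=None,s=1):
    im=manip.snapshot(cam)
    if crop: r0,r1,c0,c1=crop; im=im[r0:r1,c0:c1]
    im=cv2.resize(im,None,fx=s,fy=s,interpolation=cv2.INTER_CUBIC)
    cv2.imwrite(f"pics/{name}.png",im[:,:,::-1])
E
python3 - <<'E'
from h import *
snap("top","t0",s=1.5);snap("side","s0",s=1.5)
H=dict(red_pivot=75,red_grip=75,blue_pivot=75,blue_grip=75,gauge_tab=45,gauge_zero=45,whale=0,pad_center=12)
for k,z in H.items():
    for cam in("top","side"):
        for d in manip.spot_point(cam,k)[:3]:
            print(k,cam,np.round(d["point"]),round(d["conf"],2),np.round(px2w(cam,d["point"],z)))
print(manip.observe())
E
```

```text
red_pivot top [158. 255.] 0.77 [635.  88.  75.]
red_pivot side [195. 214.] 0.8 [629.  70.  75.]
red_grip top [159. 285.] 0.61 [631. -11.  75.]
red_grip side [176. 219.] 0.72 [632. -10.  75.]
red_grip side [113. 234.] 0.46 [ 647. -342.   75.]
blue_pivot top [257. 111.] 0.92 [311. 548.  75.]
blue_pivot top [158. 407.] 0.64 [ 636. -411.   75.]
blue_pivot top [287. 186.] 0.62 [216. 305.  75.]
blue_pivot side [287. 357.] 0.92 [221. 309.  75.]
blue_pivot side [271. 262.] 0.63 [457. 302.  75.]
blue_pivot side [274. 294.] 0.25 [375. 296.  75.]
blue_grip top [278. 100.] 0.78 [245. 579.  75.]
blue_grip top [310. 177.] 0.74 [147. 332.  75.]
blue_grip top [237. 190.] 0.71 [375. 296.  75.]
blue_grip side [296. 390.] 0.64 [146. 322.  75.]
blue_grip side [272. 294.] 0.58 [375. 292.  75.]
gauge_tab top [172. 356.] 0.42 [ 594. -247.   45.]
gauge_tab top [162. 286.] 0.28 [632. -14.  45.]
gauge_tab side [136. 244.] 0.39 [ 595. -249.   45.]
gauge_zero top [173. 355.] 0.74 [ 590. -244.   45.]
gauge_zero side [139. 243.] 0.91 [ 595. -231.   45.]
gauge_zero side [253. 303.] 0.42 [356. 214.  45.]
whale top 
[... 346 characters left out ...]
, 'qpos': array([-1.19249356,  0.50747498, -0.23757873,  1.50019742,  0.12568185,
        1.14891863, -0.15478103]), 'joint_vel': array([-0.00069104,  0.00248085,  0.00168791,  0.00021516,  0.0012868 ,
       -0.00024213,  0.00033825]), 'effort': array([-1.23039714e-03, -6.20346022e+01, -2.18561970e+00, -2.49958652e+01,
        1.37498591e-02,  2.42008704e-03,  8.14108461e-06]), 'tool_pos': array([168.42131534, 601.86245758, 231.29066908]), 'orientation': array([-4.27236540e-01, -3.11239251e+00,  3.50958601e-05]), 'contact_force': array([-0.7744569 , -0.16254717,  0.15561936]), 'moment': array([-0.03771177, -0.0120233 , -0.03315256]), 'gripper_force': 0.0, 'gripper_width': 85.35135382793062}
```

View pics/t0.png

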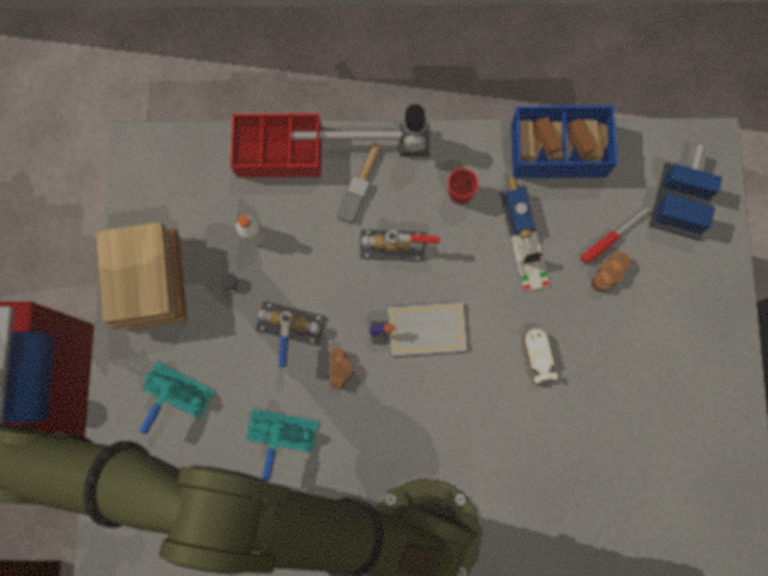

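View pics/s0.png

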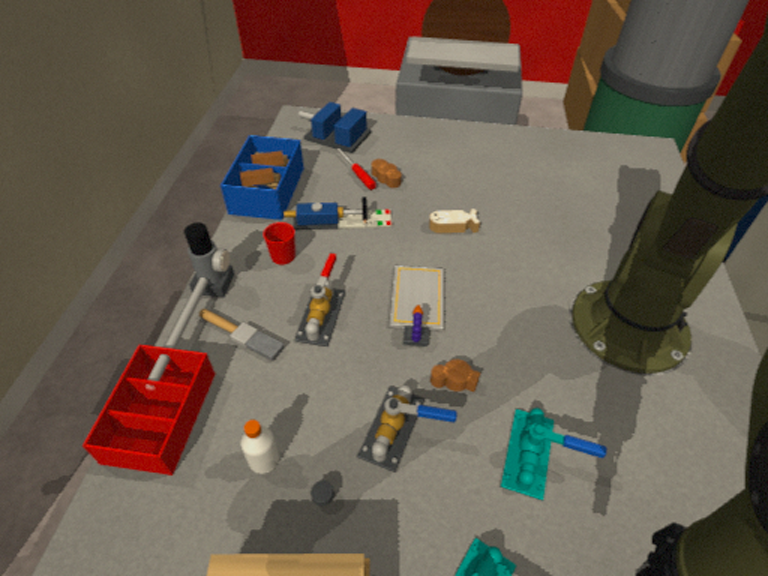

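The top view shows three blue-gripped levers. Two sit on turquoise bodies, at full-resolution px about (258,112) and (288,186). One sits on a brass body on a dark plate, at about (212,191), and that is the real blue valve. The red valve is at about (160,261), the gauge at (172,355), the whale at (238,360) and the pad at (219,285). I'll confirm with one enlarged crop from each camera.

```bash
python3 - <<'E'
from h import *
snap("top","t1",(115,265,165,385),3.6);snap("side","s1",(120,315,180,340),3.0)
E
```

```text
(no output)
```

View pics/t1.png

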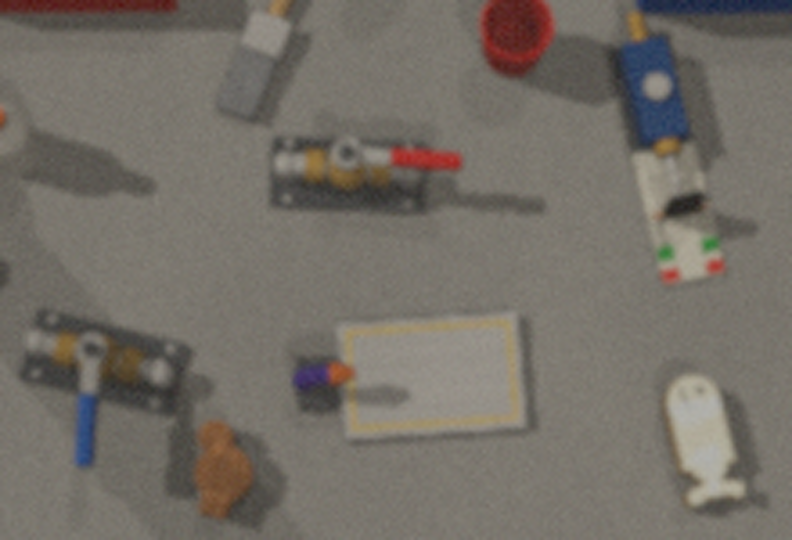

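View pics/s1.png

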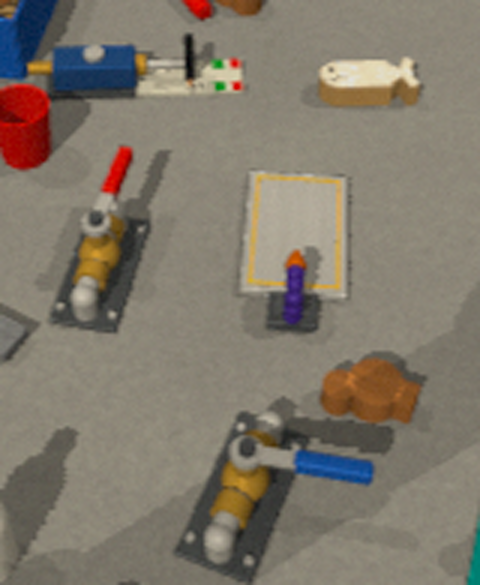

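The crops confirm it. The brass blue valve has its hub at crop px (347,92) in the top view and its lever pointing toward the robot. The red lever is in line over its pipe, hub at (152,347). The gauge tab is at (205,685) and the whale lies head-up from (375,690) to (495,715).

```bash
python3 - <<'E'
from h import *
T=lambda r,c,z:px2w("top",((r+.5)/3.6-.5+115,(c+.5)/3.6-.5+165),z)
S=lambda r,c,z:px2w("side",((r+.5)/3-.5+120,(c+.5)/3-.5+180),z)
for n,t,s,z in [("red hub",(152,347),(220,97),88),("red st",(157,392),(190,110),84),("red end",(161,460),(150,126),80),
 ("blue hub",(347,92),(450,247),88),("blue st",(396,88),(461,297),80),("blue end",(465,84),(470,371),80),
 ("tab",(205,685),(36,190),60),("whale head",(375,690),(75,320),30),("whale tail",(495,715),(73,418),30),
 ("pad -y+x",(318,512),(176,255),12),("pad -y-x",(422,520),(180,343),12),("pad +y-x",(433,352),(288,341),12),("pad +y+x",(331,352),(284,247),12),
 ]:
    print(n,np.round(T(*t,z)),np.round(S(*s,z)))
print("plates")
for n,P in [("red",[(136,272),(210,272),(212,424),(140,426)]),("blue",[(310,40),(378,22),(413,176),(346,190)]),("padouter",[(325,338),(312,518),(428,528),(438,346)]),("strip",[(150,633),(140,690),(280,664),(270,724)]),("tabends60",[(212,664),(197,706)])]:
    print(n,[list(np.round(T(*p,dict(red=5,blue=5,padouter=12,strip=5,tabends60=60)[n])[:2])) for p in P])
o=manip.observe();from scipy.spatial.transform import Rotation as Ro
print(Ro.from_rotvec(o["orientation"]).as_matrix().round(3), manip.grip_point_offset)
E
```

```text
red hub [637.  69.  88.] [635.  76.  88.]
red st [633.  28.  84.] [632.  31.  84.]
red end [630. -34.  80.] [629. -32.  80.]
blue hub [457. 297.  88.] [455. 304.  88.]
blue st [414. 300.  80.] [414. 304.  80.]
blue end [352. 302.  80.] [353. 303.  80.]
tab [ 593. -242.   60.] [ 599. -255.   60.]
whale head [ 439. -246.   30.] [ 438. -243.   30.]
whale tail [ 329. -264.   30.] [ 321. -265.   30.]
pad -y+x [496. -84.  12.] [496. -80.  12.]
pad -y-x [398. -90.  12.] [398. -89.  12.]
pad +y-x [388.  66.  12.] [389.  64.  12.]
pad +y+x [484.  66.  12.] [485.  73.  12.]
plates
red [[np.float64(676.0), np.float64(143.0)], [np.float64(603.0), np.float64(142.0)], [np.float64(601.0), np.float64(-3.0)], [np.float64(672.0), np.float64(-5.0)]]
blue [[np.float64(506.0), np.float64(361.0)], [np.float64(441.0), np.float64(376.0)], [np.float64(408.0), np.float64(230.0)], [np.float64(471.0), np.float64(218.0)]]
padouter [[np.float64(490.0), np.float64(79.0)], [np.float64(502.0), np.float64(-90.0)], [np.float64(393.0), np.float64(-97.0)], [np.float64(384.0), np.float64(71.0)]]
strip [[np.float64(661.0), np.float64(-204.0)], [np.float64(671.0), np.float64(-259.0)], [np.float64(534.0), np.float64(-229.0)], [np.float64(543.0), np.float64(-286.0)]]
tabends60 [[np.float64(586.0), np.float64(-222.0)], [np.float64(600.0), np.float64(-261.0)]]
[[-0.963  0.269  0.   ]
 [ 0.269  0.963 -0.   ]
 [-0.    -0.    -1.   ]] 18.700000000000003
```

Call:
{"name": "arm_command", "arguments": {
  "deltas": [25,-30,-3,0,0,0,255,25,-30,-3,0,0,0,255,25,-30,-3,0,0,0,255,25,-30,-3,0,0,0,255,25,-30,-3,0,0,0,255,25,-30,-3,0,0,0,255,25,-30,-3,0,0,0,255,25,-30,-3,0,0,0,255,25,-30,-3,0,0,0,255,25,-30,-3,0,0,0,255,25,-30,-3,0,0,0,255,25,-30,-3,0,0,0,255,25,-30,-3,0,0,0,255,25,-30,-3,0,0,0,255,25,-30,-3,0,0,0,255,25,-30,-3,0,0,0,255,25,-30,-3,0,0,0,255,25,-30,-3,0,0,0,255,25,-30,-3,0,0,0,255,25,-30,-3,0,0,0,255]
}}

```text
time: 2.67
tool_pos: [669.5, 0.2, 171.2]
orientation: [0.427, 3.112, 0.0]
contact_force: [0.7, 1.8, 0.8]
gripper_width: 0.0
gripper_force: 0.0
```

Call:
{"name": "arm_command", "arguments": {
  "deltas": [0.5,-1.5,-18,0,0,0,255,0.5,-1.5,-18,0,0,0,255,0.5,-1.5,-18,0,0,0,255,0.5,-1.5,-18,0,0,0,255,0.5,-1.5,-18,0,0,0,255,0,-1.5,-17,0,0,0,255,-6,0,0,0,0,0,255,-6,0,0,0,0,0,255,-6,0,0,0,0,0,255,-7,-1,0,0,0,0,255,-7,-1,0,0,0,0,255,-7,0,0,0,0,0,255,-7,1,0,0,0,0,255,-7,1,0,0,0,0,255,-7,2,0,0,0,0,255,-7,2,0,0,0,0,255,-7,3,0,0,0,0,255,-6,4,0,0,0,0,255]
}}

```text
time: 4.17
tool_pos: [590.1, 3.6, 64.3]
orientation: [-0.428, -3.112, 0.001]
contact_force: [3.4, -0.8, -0.2]
gripper_width: -0.2
gripper_force: 1.4
```

Call:
{"name": "arm_command", "arguments": {
  "deltas": [-6,4,0,0,0,0,255,-6,5,0,0,0,0,255,-5,5,0,0,0,0,255,-5,6,0,0,0,0,255,-4,6,0,0,0,0,255,-4,6,0,0,0,0,255,-3,7,0,0,0,0,255]
}}

```text
time: 4.75
tool_pos: [557.1, 43.1, 64.2]
orientation: [-0.427, -3.112, 0.001]
contact_force: [2.1, -1.5, 0.1]
gripper_width: 0.4
gripper_force: 1.2
```

Call:
{"name": "arm_command", "arguments": {
  "deltas": [-2,6,0,0,0,0,255,0,4,0,0,0,0,255,0,3,0,0,0,0,255]
}}

```text
time: 5.0
tool_pos: [554.9, 53.3, 64.1]
orientation: [-0.429, -3.11, 0.007]
contact_force: [-0.9, -17.3, 4.0]
gripper_width: -0.1
gripper_force: 7.9
```

Call:
{"name": "arm_command", "arguments": {
  "deltas": [0,0,0,0,0,0,255,0,-10,0,0,0,0,255,0,-10,0,0,0,0,255,0,-5,16,0,0,0,255,0,-5,16,0,0,0,255,0,-5,16,0,0,0,255,0,-5,16,0,0,0,255,3.6,-24,0,0,0,-0.099,120,3.6,-24,0,0,0,-0.099,120,3.6,-24,0,0,0,-0.099,120,3.6,-24,0,0,0,-0.099,120,3.6,-24,0,0,0,-0.099,120,3.6,-24,0,0,0,-0.099,120,3.6,-24,0,0,0,-0.099,120,3.6,-24,0,0,0,-0.099,120,3.6,-24,0,0,0,-0.099,120,3.6,-24,0,0,0,-0.099,120,3.6,-24,0,0,0,-0.099,120,0,0,0,0,0,0,120]
}}

```text
time: 6.58
tool_pos: [594.5, -254.5, 127.9]
orientation: [1.99, 2.428, -0.005]
contact_force: [0.2, -0.9, -0.1]
gripper_width: 45.3
gripper_force: 0.0
```

```bash
python3 - <<'E'
from h import *
from scipy.spatial.transform import Rotation as Ro
o=manip.observe();print(o["tool_pos"],Ro.from_rotvec(o["orientation"]).as_matrix()[:,1].round(3),o["gripper_width"])
snap("side","s2",(105,300,170,330),3.0)
for k,z in (("gauge_tab",45),("red_grip",75)):
  for d in manip.spot_point("side",k)[:2]: print(k,d["conf"],d["point"],px2w("side",d["point"],z).round(1))
print(w2px("side",o["tool_pos"]))
E
```

```text
[ 594.49138262 -254.45265942  127.93064402] [ 0.981  0.196 -0.001] 45.281789445637564
gauge_tab 0.48 [137.0, 242.6] [ 598.7 -242.7   45. ]
red_grip 0.82 [194.1, 236.9] [563.8  57.7  75. ]
[116.3316982  243.89313118]
```

View pics/s2.png

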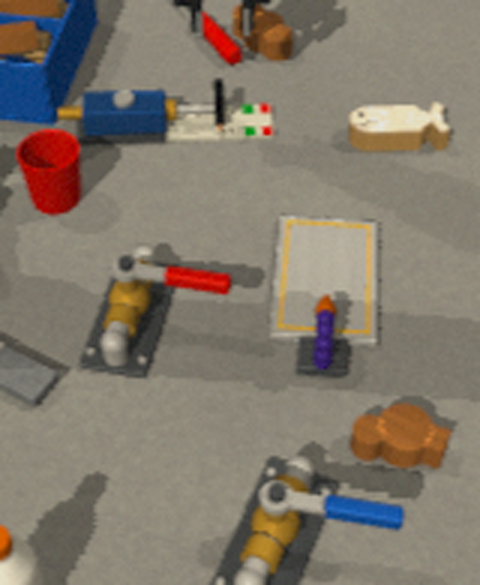

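The picture shows the red lever shut, hub (265,125) and tip (283,230). The fingers are over the tab at (100,219). Going down to grip it.

Call:
{"name": "arm_command", "arguments": {
  "deltas": [0.5,4,-15,0,0,0,120,0.5,4,-15,0,0,0,120,0.5,0,-15,0,0,0.01,120,0,0,-15,0,0,0,120,0,0,-15,0,0,0,120,0,0,-13,0,0,0,120,0,0,0,0,0,0,120,0,0,0,0,0,0,170,0,0,0,0,0,0,190,0,0,0,0,0,0,205]
}}

```text
time: 7.57
tool_pos: [597.7, -239.9, 41.4]
orientation: [1.963, 2.451, 0.001]
contact_force: [-0.2, -0.3, 0.3]
gripper_width: 16.9
gripper_force: 0.0
```

Call:
{"name": "arm_command", "arguments": {
  "deltas": [0,0,0,0,0,0,215,0,0,0,0,0,0,225,0,0,0,0,0,0,235,0,0,0,0,0,0,245,0,0,0,0,0,0,255,0,0,0,0,0,0,255]
}}

```text
time: 8.07
tool_pos: [598.1, -240.0, 41.5]
orientation: [1.965, 2.449, 0.002]
contact_force: [0.3, 1.7, 5.5]
gripper_width: 10.8
gripper_force: 59.1
```

Call:
{"name": "arm_command", "arguments": {
  "deltas": [-3,-0.6,0,0,0,0,255,-3,-0.6,0,0,0,0,255,-3,-0.6,0,0,0,0,255,-3,-0.6,0,0,0,0,255,-3,-0.6,0,0,0,0,255,-3,-0.6,0,0,0,0,255,-3,-0.6,0,0,0,0,255,-3,-0.7,0,0,0,0,255,-3,-0.7,0,0,0,0,255,-3,-0.7,0,0,0,0,255,-3,-0.7,0,0,0,0,255,-2,-0.5,0,0,0,0,255,0,0,0,0,0,0,255]
}}

```text
time: 9.15
tool_pos: [564.6, -246.9, 41.5]
orientation: [1.962, 2.448, 0.005]
contact_force: [6.6, 2.8, 3.1]
gripper_width: 10.6
gripper_force: 59.1
```

```bash
python3 - <<'E'
from h import *
o=manip.observe();print(o["tool_pos"],o["contact_force"],o["gripper_width"])
snap("side","s3",(125,165,185,285),7.5)
E
```

```text
[ 564.58731833 -246.85865464   41.4872577 ] [6.60226501 2.84576224 3.07140921] 10.578293148848026
```

View pics/s3.png

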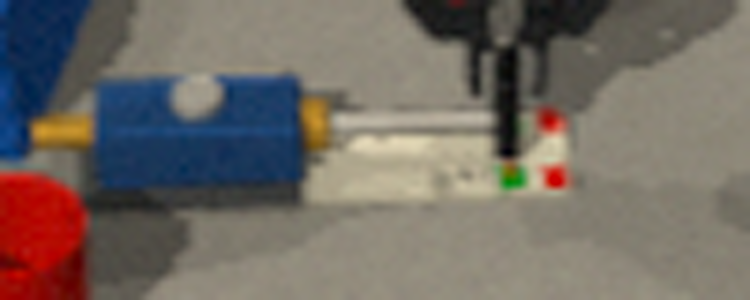

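The orange pointer at (163,510) stands mid green band (500–525). Holding for a second, then easing back.

Call:
{"name": "arm_command", "arguments": {
  "deltas": [0,0,0,0,0,0,255,0,0,0,0,0,0,255,0,0,0,0,0,0,255,0,0,0,0,0,0,255,0,0,0,0,0,0,255,0,0,0,0,0,0,255,0,0,0,0,0,0,255,0,0,0,0,0,0,255,0,0,0,0,0,0,255,0,0,0,0,0,0,255,0,0,0,0,0,0,255]
}}

```text
time: 10.12
tool_pos: [565.0, -246.8, 41.5]
orientation: [1.962, 2.448, 0.005]
contact_force: [6.1, 3.7, 5.3]
gripper_width: 10.7
gripper_force: 59.1
```

Call:
{"name": "arm_command", "arguments": {
  "deltas": [2,0.4,0,0,0,0,255,2,0.4,0,0,0,0,255,2,0.4,0,0,0,0,255,2,0.4,0,0,0,0,255,2,0.5,0,0,0,0,255,2,0.4,0,0,0,0,255,2,0.4,0,0,0,0,255,2,0.4,0,0,0,0,255,2,0.4,0,0,0,0,255,2,0.5,0,0,0,0,255,2,0.4,0,0,0,0,255,2,0.4,0,0,0,0,255,2,0.4,0,0,0,0,255,2,0.5,0,0,0,0,255,2,0.4,0,0,0,0,255,2,0.5,0,0,0,0,255,2,0.4,0,0,0,0,255,1,0.3,0,0,0,0,255,0,0,0,0,0,0,255]
}}

```text
time: 11.7
tool_pos: [598.0, -240.1, 41.5]
orientation: [1.965, 2.449, 0.002]
contact_force: [0.0, 1.5, 8.3]
gripper_width: 10.3
gripper_force: 59.5
```

Call:
{"name": "arm_command", "arguments": {
  "deltas": [1,0.2,0,0,0,0,255,1,0.2,0,0,0,0,255,0,0,0,0,0,0,255]
}}

```text
time: 11.95
tool_pos: [598.2, -240.0, 41.4]
orientation: [-1.966, -2.449, 0.001]
contact_force: [-3.3, 2.1, 12.5]
gripper_width: 10.4
gripper_force: 59.9
```

Call:
{"name": "arm_command", "arguments": {
  "deltas": [0,0,0,0,0,0,230,0,0,0,0,0,0,200,0,0,0,0,0,0,170,0,0,0,0,0,0,120,0,0,0,0,0,0,120,0,0,18,0,0,0,120,0,0,18,0,0,0,120,0,0,18,0,0,0,120,0,0,18,0,0,0,120,0,0,18,0,0,0,120]
}}

```text
time: 12.78
tool_pos: [598.8, -239.7, 130.8]
orientation: [-1.965, -2.451, 0.001]
contact_force: [0.7, 0.3, 0.2]
gripper_width: 45.2
gripper_force: 0.0
```

Call:
{"name": "arm_command", "arguments": {
  "deltas": [-15,-0.9,0,0,0,-0.116,0,-15,-0.9,0,0,0,-0.116,0,-15,-0.9,0,0,0,-0.116,0,-15,-0.9,0,0,0,-0.116,0,-15,-0.9,0,0,0,-0.116,0,-15,-0.9,0,0,0,-0.116,0,-15,-0.9,0,0,0,-0.116,0,-15,-0.9,0,0,0,-0.116,0,-15,-0.9,0,0,0,-0.116,0,-15,-0.9,0,0,0,-0.116,0,-15,-0.9,0,0,0,-0.116,0,-15,-0.9,0,0,0,-0.116,0,-15,-0.9,0,0,0,-0.116,0,-15,-0.9,0,0,0,-0.113,0,0,0,0,0,0,0,0]
}}

```text
time: 14.03
tool_pos: [386.0, -252.3, 130.2]
orientation: [-3.13, -0.252, 0.003]
contact_force: [-0.5, -0.6, -0.7]
gripper_width: 85.7
gripper_force: 0.0
```

```bash
python3 - <<'E'
from h import *
from scipy.spatial.transform import Rotation as Ro
o=manip.observe();print(o["tool_pos"],Ro.from_rotvec(o["orientation"]).as_matrix()[:,1].round(3),o["gripper_width"])
snap("side","s4",(100,180,190,360),4.4)
for k,z in (("whale",0),("gauge_tab",45)):
  for d in manip.spot_point("side",k)[:2]: print(k,d["conf"],d["point"],px2w("side",d["point"],z).round(1))
E
```

```text
[ 386.0108628  -252.32912168  130.16595525] [ 0.16  -0.987 -0.001] 85.6517456480327
whale 0.88 [152.0, 303.4] [ 373.8 -246.6    0. ]
gauge_tab 0.62 [136.7, 243.5] [ 595.7 -244.9   45. ]
```

View pics/s4.png

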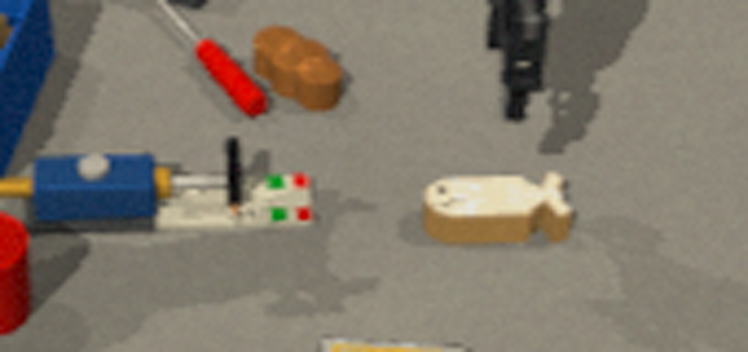

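The slide is home: pointer near (210,233), green at 280. The whale is clear, paper up, at about (378,-251). Going down to grip it.

Call:
{"name": "arm_command", "arguments": {
  "deltas": [-1,0,-20,0,0,0,0,-1,0,-20,0,0,0,0,0,0,-20,0,0,0,0,0,0,-20,0,0,0,0,0,0,-20,0,0,0,0,0,0,-15,0,0,0,0,0,0,-10,0,0,0,0,0,0,-5,0,0,0,0,0,0,0,0,0,0,0]
}}

```text
time: 14.93
tool_pos: [387.4, -252.1, -0.7]
orientation: [-3.129, -0.268, 0.001]
contact_force: [-0.0, -0.6, -0.0]
gripper_width: 85.3
gripper_force: 0.0
```

Call:
{"name": "arm_command", "arguments": {
  "deltas": [0,0,0,0,0,0,60,0,0,0,0,0,0,80,0,0,0,0,0,0,95,0,0,0,0,0,0,110,0,0,0,0,0,0,130,0,0,0,0,0,0,150,0,0,0,0,0,0,150,0,0,0,0,0,0,150]
}}

```text
time: 15.6
tool_pos: [387.5, -252.3, 1.2]
orientation: [3.13, 0.266, 0.002]
contact_force: [-0.1, 1.3, 8.7]
gripper_width: 47.3
gripper_force: 61.3
```

Call:
{"name": "arm_command", "arguments": {
  "deltas": [0,0,5,0,0,0,170,0,0,15,0,0,0,170,0,0,20,0,0,0,170,0,0,20,0,0,0,170,0,0,20,0,0,0,170,0,0,20,0,0,0,170,4.1,18.9,0,0,0,0.1125,170,4.1,18.9,0,0,0,0.1125,170,4.1,18.9,0,0,0,0.1125,170,4.1,18.9,0,0,0,0.1125,170,4.1,18.9,0,0,0,0.1125,170,4.1,18.9,0,0,0,0.1125,170,4.1,18.9,0,0,0,0.1125,170,4.1,18.9,0,0,0,0.1125,170,4.1,18.9,0,0,0,0.1125,170,4.1,18.9,0,0,0,0.1125,170,4.1,18.9,0,0,0,0.1125,170,4.1,18.9,0,0,0,0.1125,170,4.1,18.9,0,0,0,0.1125,170,0,0,0,0,0,0,170]
}}

```text
time: 17.27
tool_pos: [441.1, -3.0, 100.6]
orientation: [-2.14, -2.299, -0.003]
contact_force: [0.5, 0.6, -1.3]
gripper_width: 47.3
gripper_force: 61.4
```

```bash
python3 - <<'E'
from h import *
from scipy.spatial.transform import Rotation as Ro
o=manip.observe();print(o["tool_pos"],Ro.from_rotvec(o["orientation"]).as_matrix()[:,1].round(3),o["gripper_width"],o["contact_force"])
snap("side","s5",(120,280,230,350),3.7)
for k,z in (("whale",o["tool_pos"][2]),("pad_center",12)):
  for d in manip.spot_point("side",k)[:2]: print(k,d["conf"],d["point"],px2w("side",d["point"],z).round(1))
E
```

```text
[441.05083679  -2.99281165 100.58576278] [0.997 0.071 0.001] 47.3274236180313 [ 0.4968081   0.61000487 -1.3269014 ]
whale 0.69 [181.6, 281.1] [437.3  10.7 100.6]
whale 0.41 [191.9, 213.3] [628.2  81.8 100.6]
pad_center 0.82 [190.5, 275.4] [454.5 -30.9  12. ]
```

View pics/s5.png

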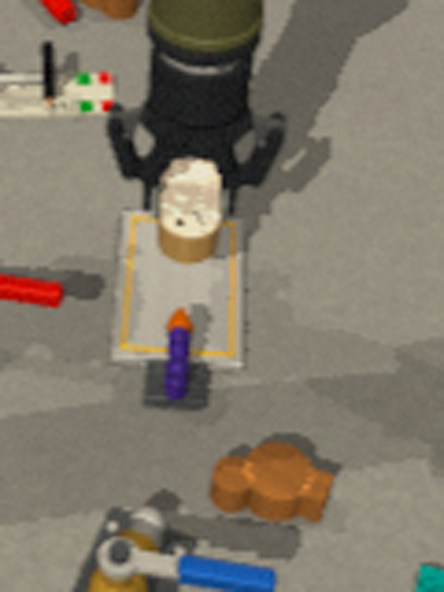

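Call:
{"name": "arm_command", "arguments": {
  "deltas": [0,-2,-15,0,0,0,170,0,-3,-15,0,0,0,170,0,0,-15,0,0,0,170,0,0,-15,0,0,0,170,0,0,-10,0,0,0,170,0,0,-8,0,0,0,170,0,0,-5,0,0,0,170,0,0,-1,0,0,0,170,0,0,-1,0,0,0,170,0,0,0,0,0,0,170]
}}

```text
time: 18.25
tool_pos: [440.5, -11.9, 15.6]
orientation: [2.154, 2.287, 0.0]
contact_force: [-0.1, 0.6, -1.4]
gripper_width: 47.1
gripper_force: 61.5
```

Call:
{"name": "arm_command", "arguments": {
  "deltas": [0,0,-1,0,0,0,170,0,0,0,0,0,0,170]
}}

```text
time: 18.42
tool_pos: [440.6, -11.6, 14.6]
orientation: [2.153, 2.287, 0.001]
contact_force: [0.7, -0.4, -0.1]
gripper_width: 47.3
gripper_force: 61.5
```

Call:
{"name": "arm_command", "arguments": {
  "deltas": [0,3,0,0,0,0,170,0,3,0,0,0,0,170,0,0,-1,0,0,0,170,0,0,0,0,0,0,170]
}}

```text
time: 18.75
tool_pos: [440.3, -5.2, 13.2]
orientation: [-2.152, -2.288, -0.0]
contact_force: [-0.3, -0.3, -1.7]
gripper_width: 47.2
gripper_force: 61.5
```

Call:
{"name": "arm_command", "arguments": {
  "deltas": [0,0,-1,0,0,0,170,0,0,0,0,0,0,170]
}}

```text
time: 18.92
tool_pos: [440.3, -5.2, 13.2]
orientation: [-2.153, -2.288, -0.002]
contact_force: [-2.4, 0.9, 15.2]
gripper_width: 47.0
gripper_force: 63.5
```

Call:
{"name": "arm_command", "arguments": {
  "deltas": [0,0,1,0,0,0,120,0,0,0,0,0,0,100,0,0,0,0,0,0,80,0,0,0,0,0,0,70,0,0,10,0,0,0,70,0,0,20,0,0,0,70,0,0,25,0,0,0,70,0,0,30,0,0,0,70,0,0,30,0,0,0,70]
}}

```text
time: 19.67
tool_pos: [439.6, -5.9, 129.1]
orientation: [-2.153, -2.286, 0.002]
contact_force: [0.6, 0.5, -0.5]
gripper_width: 62.2
gripper_force: 0.0
```

Call:
{"name": "arm_command", "arguments": {
  "deltas": [-5,26.7,0,0,0,0,255,-5,26.7,0,0,0,0,255,-5,26.7,0,0,0,0,255,-5,26.7,0,0,0,0,255,-5,26.7,0,0,0,0,255,-5,26.7,0,0,0,0,255,-5,26.7,0,0,0,0,255,-5,26.7,0,0,0,0,255,-5,26.7,0,0,0,0,255,-5,26.7,0,0,0,0,255,-5,26.7,0,0,0,0,255,-5,26.7,0,0,0,0,255,-3,26.7,0,0,0,0,255,0,0,0,0,0,0,255]
}}

```text
time: 20.83
tool_pos: [375.7, 347.5, 127.9]
orientation: [-2.144, -2.293, -0.003]
contact_force: [-0.3, 0.6, 0.1]
gripper_width: 0.7
gripper_force: 0.0
```

```bash
python3 - <<'E'
from h import *
o=manip.observe();print(o["tool_pos"],o["gripper_width"])
a=manip.snapshot("top")[185:270,200:370];b=manip.snapshot("side")[125:285,190:350]
a=cv2.resize(a,(680,340),interpolation=2)[:, :];b=cv2.resize(b,(0,0),fx=2,fy=2,interpolation=2)[:260]
b=np.pad(b,((0,0),(0,680-b.shape[1]),(0,0)))
cv2.imwrite("pics/c6.png",np.vstack([a,b])[:,:,::-1])
for c in ("top","side"):
  for k,z in (("whale",12),("pad_center",12),("blue_grip",75),("blue_pivot",75)):
    for d in manip.spot_point(c,k)[:3]: print(c,k,round(d["conf"],2),px2w(c,d["point"],z).round(1))
E
```

```text
[375.68604462 347.48101943 127.86112278] 0.7135201317142698
top whale 0.91 [433.6 -18.2  12. ]
top pad_center 0.55 [547.4 446.4  12. ]
top blue_grip 0.75 [242.7 581.4  75. ]
top blue_grip 0.45 [378.3 297.7  75. ]
top blue_grip 0.35 [335.9 185.1  75. ]
top blue_pivot 0.8 [447.5 292.7  75. ]
top blue_pivot 0.61 [222.9 305.9  75. ]
top blue_pivot 0.56 [310.4 541.7  75. ]
side whale 0.6 [434.6   2.5  12. ]
side blue_grip 0.76 [377.3 293.1  75. ]
side blue_grip 0.73 [146.7 321.4  75. ]
side blue_pivot 0.93 [454.3 299.3  75. ]
side blue_pivot 0.76 [214.7 304.6  75. ]
```

View pics/c6.png

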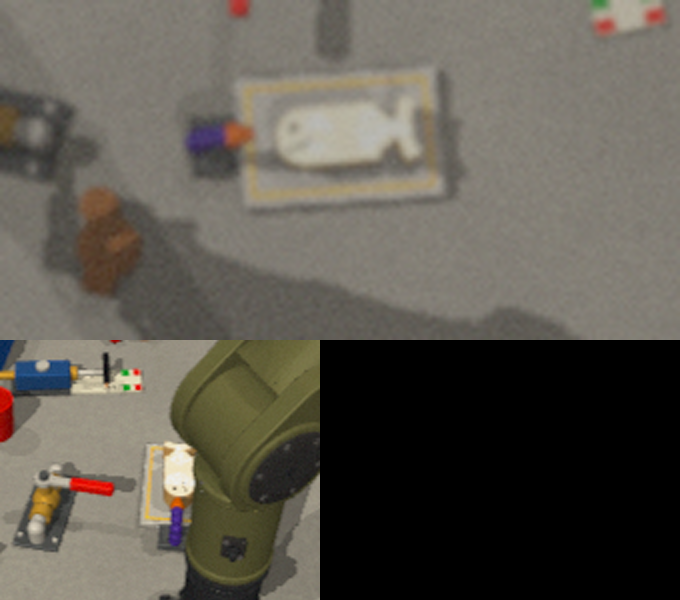

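The whale lies paper up within the yellow outline: paper columns 275–420, outline 245–432. Now the blue lever, with closed fingers on its +y side.

Call:
{"name": "arm_command", "arguments": {
  "deltas": [0,0,-16,0,0,0,255,0,0,-16,0,0,0,255,0,0,-16,0,0,0,255,0,0,-16,0,0,0,255,0,-8,0,0,0,0,255,0,-8,0,0,0,0,255,0,-8,0,0,0,0,255,-2,-7,0,0,0,0,255,-1,-7,0,0,0,0,255,-0.6,-7.2,0,0,0,0,255,0,-7.3,0,0,0,0,255,0.6,-7.2,0,0,0,0,255,1.3,-7.2,0,0,0,0,255,1.9,-7,0,0,0,0,255,2.5,-6.8,0,0,0,0,255]
}}

```text
time: 22.58
tool_pos: [379.8, 260.0, 64.2]
orientation: [-2.153, -2.288, 0.001]
contact_force: [-0.5, 3.8, -0.6]
gripper_width: -0.1
gripper_force: 1.3
```

Call:
{"name": "arm_command", "arguments": {
  "deltas": [3.1,-6.5,0,0,0,0,255,3.6,-6.3,0,0,0,0,255,4.2,-6,0,0,0,0,255,4.7,-5.5,0,0,0,0,255,5.1,-5.1,0,0,0,0,255]
}}

```text
time: 23.0
tool_pos: [400.8, 230.5, 64.1]
orientation: [-2.153, -2.287, 0.002]
contact_force: [-1.5, 2.6, 0.5]
gripper_width: -0.2
gripper_force: 1.2
```

Call:
{"name": "arm_command", "arguments": {
  "deltas": [5.6,-4.7,0,0,0,0,255,5,-2,0,0,0,0,255]
}}

```text
time: 23.17
tool_pos: [411.6, 223.5, 64.1]
orientation: [-2.154, -2.287, 0.002]
contact_force: [-1.8, 1.1, -0.1]
gripper_width: -0.1
gripper_force: 1.2
```

Call:
{"name": "arm_command", "arguments": {
  "deltas": [4,-1,0,0,0,0,255,3,-0.8,0,0,0,0,255]
}}

```text
time: 23.33
tool_pos: [414.3, 222.5, 63.7]
orientation: [-2.149, -2.285, 0.011]
contact_force: [-19.4, 5.7, 12.4]
gripper_width: -0.3
gripper_force: 10.0
```

Call:
{"name": "arm_command", "arguments": {
  "deltas": [2,-0.5,0,0,0,0,255,1,-0.2,0,0,0,0,255]
}}

```text
time: 23.5
tool_pos: [414.4, 222.5, 63.6]
orientation: [-2.144, -2.285, 0.016]
contact_force: [-22.1, 6.4, 16.1]
gripper_width: -0.4
gripper_force: 11.8
```

Call:
{"name": "arm_command", "arguments": {
  "deltas": [-8,2,0,0,0,0,255,-10,2,0,0,0,0,255,-10,2,5,0,0,0,255,0,0,20,0,0,0,255,0,0,25,0,0,0,255,0,0,25,0,0,0,255,0,0,25,0,0,0,255,0,20,20,0,0,0,255,-5,35,10,0,0,0,255,-10,35,0,0,0,0,255,-15,35,0,0,0,0,255,-15,35,0,0,0,0,255,-15,35,0,0,0,0,255,-15,35,0,0,0,0,255,-15,35,0,0,0,0,255,-15,35,0,0,0,0,255,0,0,0,0,0,0,255,0,0,0,0,0,0,255]
}}

```text
time: 25.0
tool_pos: [286.2, 530.0, 193.8]
orientation: [-2.148, -2.292, 0.0]
contact_force: [0.7, -1.2, 0.1]
gripper_width: 0.0
gripper_force: 0.0
```

```bash
python3 - <<'E'
from h import *
o=manip.observe();print(o["tool_pos"],o["contact_force"])
a=manip.snapshot("top")[115:265,165:385];b=manip.snapshot("side")[120:320,175:345]
a=cv2.resize(a,(440,300),interpolation=2);b=cv2.resize(b,(340,400),interpolation=2)
a=np.pad(a,((0,100),(0,0),(0,0)))
cv2.imwrite("pics/c7.png",np.hstack([a,b])[:,:,::-1])
E
```

```text
[286.20944867 529.98495544 193.84034538] [ 0.69584243 -1.23075368  0.09958234]
```

View pics/c7.png

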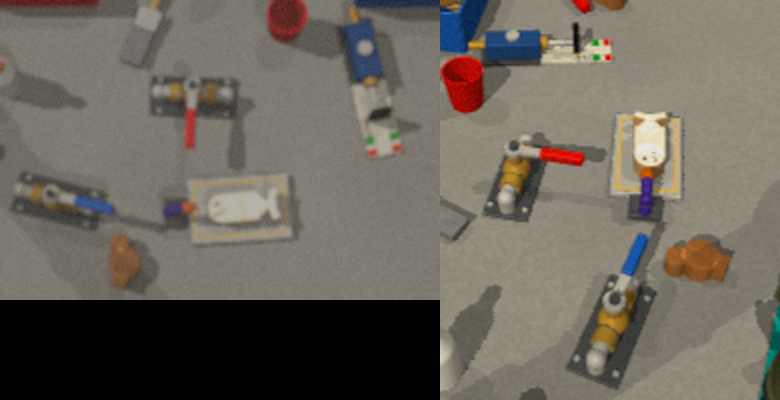

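The red lever is square across its pipe (hub (85,192), tip (147,190)). The blue lever is in line with its pipe (tip (210,112)), the whale is in the outline at (205,245), the slide is home, and the bystanders are where they were. Handing in.

```bash
python3 -c "
from station import manip
print(manip.close_job())"
```

```text
the job is handed in; nothing more can be done
None
```

I finished the changeover in the order asked and handed the job in after about 25 s on the robot clock: red lever shut, bleed slide held about a second in the green band and eased home, whale set down paper up inside the yellow outline, blue lever open. The final pictures agreed; the hand-in returned no verdict.

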